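# Swing out the brace of the mandrel stand and lay the bangle mandrel in it

## Task

Get the bangle mandrel ready for forming: swing the stand's hinged brace out, past the resistance of its detent, until it is fully home at the end of its travel. Then lift the mandrel off its wooden rest and lay it in the stand without letting it drop, its square tang down in the fixed saddle and its thin end in the vee of the brace, and leave it there with the brace still home and the bowl, mallet and bangle undisturbed.

Things in the scene. Friction and masses are not known exactly. Their poses are not given: they have to be found in the camera images.
- brace (a joint): Angle of the stand's brace about its upright hinge: 0 = folded back, 1.90 = fully out at its stop; grows clockwise seen from above. Light friction; from about 1.53 to 1.74 a spring plunger climbing a nib resists (about 6 N at the post) and pushes the brace back if let go; past 1.74 it drives the brace on to the stop and holds it there.
- hinge (a point): On the brace's hinge axis, 34 mm above the bench, in the stand's 52 mm round hub. Axes: the stand's (bolted down, grey foot 85 x 150 mm, 14 mm high). The brace points along -y when home; at joint value q, (1.90 - q) rad counter-clockwise of -y from above. A detent housing, top at 34 mm, stands on the foot at -x.
- brace_post (a point): Middle of the upright bare-metal post at the brace's outer end, 110 mm from the hinge axis, 60 mm above the bench. Post: 16 mm along the brace (x, outward), 44 mm across (y), from 34 to 107 mm above the bench; a 90 degree vee in its top (root at 87 mm) runs along x and carries an 18 mm rod with its axis at 100 mm. To swing out, push its +y side towards -y.
- saddle (a point): Fixed saddle on the stand's column, 45 mm from the hinge on the stand's +y side: a notch open at the top and along y, 28 mm wide (x), 20 mm long (y), cheeks 12 mm high, then flared lips up to 109 mm above the bench. Point: middle of its floor, 88 mm above the bench. Axes: the stand's, z up. The laid mandrel runs along y, thin end to -y, its axis 12 mm above this point.
- mandrel_mid (a point): Plain steel stepped bar, 200 mm, 0.3 kg; point on its axis half-way. x runs from tang to thin end: square tang 24 x 24 mm from -100 to -55 mm, round body 24 mm thick to +60, thin end 18 mm thick to +100; balances at about x = -10. Starts on the rest, z up, axis 34 mm above the bench. Laid well, this point is 80 mm from the saddle along the stand's -y, 100 mm up.
- mandrel_tang (a point): Middle of the mandrel's square tang, on its axis, 77.5 mm from the mandrel's middle.
- rest: Fixed wooden rest that holds the mandrel at the start: base 200 x 70 mm, 6 mm thick, origin under its centre, x along the mandrel. Two crossbars, 16 mm wide, at x = -78 and +45 mm, tops at 22 mm, with 8 mm lips either side of the mandrel; between the bars it is free to grasp.
- bowl: Small steel bowl, 84 mm across, 35 mm high, origin under its centre. A bystander.
- mallet: Mallet lying on the bench, 200 mm long along its x, origin under its middle. A bystander.
- bangle: Brass bangle, 68 mm across, 10 mm high, lying on the pale board. A bystander.
- board: Pale soldering board fixed to the bench, 140 x 180 mm, 18 mm thick, origin under its centre.

How it is judged:
By the outcome, as a careful person would: the job done as asked, in the order asked, and still so for the second after the job is handed in, with the robot touching nothing.
It also fails if it takes over 64 s, if anything falls off the work surface, if the arm or the gripper's body presses on something with over 40 N, if the wrist force passes 120 N, or if a joint passes its speed limit or range.

## Robot

A 7-joint arm with a two-finger parallel gripper is mounted at the origin on the work surface. World frame = base frame: x ahead of the robot, y to its left, z up, the work surface at z = 0. Lengths are in mm, angles in rad, forces in N, time in s.
With the tool pointing down it reaches from about 425 to 925 mm from the base axis. Payload 6.8 kg.
Tool frame: the origin (TCP) lies at the very end of the fingers, on their centre line; the grasp point (between the pads) lies r.grip_depth behind it (r.grip_depth is the distance from the TCP to the grasp point, in mm); z points along the fingers, x is the direction in which the jaws open and shut, and the axes are right-handed (so a half turn about z gives the same grasp; the last joint's range is limited). The gripper opens to 88 mm and grips with 3 to 60 N. Pads are 20 mm wide; open, the fingers measure 115 mm over their backs; the gripper's body (75 mm by 178 mm) begins 61 mm behind the grasp point.
Start: joints at [1.007, 0.477, 0.022, 1.555, -0.011, 1.109, -0.083], TCP at [297.133, -606.102, 222.664] pointing down, gripper open.
Joint ranges: [-2.96, 2.96], [-0.34, 2.1], [-1.41, 1.46], [0.24, 2.44], [-1.37, 4.51], [0.17, 1.92], [-2.96, 2.96]. Speed limits (rad/s): [2.39, 2.39, 3.14, 3.14, 3.14, 3.14, 3.14].

## Interface

Orientations are given as [roll, pitch, yaw] about the fixed x, y, z axes, in that order (R = Rz(yaw) Ry(pitch) Rx(roll)).
In Python, from workcell import r gives the robot as it stands. The module is installed in compiled form; this text tells all that it offers.
- The arm moves only by the tool jog_arm, never from a script. Its argument "targets" is a list of rows, each an object of numbers: "jaw": the opening, from -1 (shut) to 1 (fully open); "x", "y", "z": the shift along the tool's x, y, z in cm; "wx", "wy", "wz": the turn, a rotation vector about the tool's x, y, z in rad. A call has 1 to 8 rows; each row is the pose to reach, as a shift and turn from the pose commanded when the call began, along the tool's axes at that moment; what a row does not reach only later rows make up. A row lasts 1/12 s, in which the tool goes at most 41.7 mm and 7.16 degrees, less where a joint would pass 70% of its speed; a pose out of reach is approached as far as the arm can. A call with a gripper value outside its range is refused whole. The fingers move at their own pace and stop on an object; "grip_force" is the grip in N (left out, the last holds). Time passes only in rows, so rows that repeat a pose let the fingers close. It gives the time, the measured TCP pose, the force and the opening at its end, in the units of the state.
- r.get_state(): the state, without advancing time (a new reading comes with each control period).
- r.snapshot(name): name is "side" or "top"; returns (picture, depth): 420x560x3 uint8, red, green, blue; 420x560 float32, mm along the optical axis (not along the pixel's ray), 0 where there is no reading.
- r.get_calibration(name): a dict with "fx", "fy", "cx", "cy" (pixels), "camera_from_world" (4x4, takes a point from world to camera coordinates). Camera axes: x right, y down, z forward; pixel columns grow to the right and rows downward; lengths in mm; the calibration is good to about 2 mm. A picture is of the moment at which its call begins. get_calibration takes no time and is no camera call.
- r.hand_in(): hands the job in, once; it reports no verdict.
The state is a dict: "time": time; "joint_positions": joint angles; "qvel": joint speeds; "joint_torque": joint torques, N m; "tcp_pos": TCP position; "eef_rot": TCP orientation; "contact_force": force on the tool from outside, world axes, zero at the start; "torque": the same for the moment, N m; "gripper_width": finger opening in mm.
Only numpy, scipy, OpenCV 4.12 (cv2) and the standard library are available. Lean on these libraries where they do the work, as an engineer would, in place of code of your own. Each camera call takes 0.05 s, during which the arm holds its last target.

## Working session

There is one attempt and no reset: what is moved stays moved. The work goes in short steps, Python scripts to look and compute and a tool call to move; the robot and the scene stay as the last step left them, time stands still between calls to the robot, and variables do not carry over. Pictures are saved under pics/ and viewed, and the job is handed in when it is done.

Besides the shell and the picture viewer there is one more tool, called after ">>>" as name(argument=value, ...), one argument or row to a line, values as JSON. jog_arm: Moves the arm, as the interface text tells. Its arguments: {"type":"object","properties":{"targets":{"type":"array","items":{"type":"object","properties":{"jaw":{"type":"number"},"x":{"type":"number"},"y":{"type":"number"},"z":{"type":"number"},"wx":{"type":"number"},"wy":{"type":"number"},"wz":{"type":"number"}}}},"grip_force":{"type":"number"}},"required":["targets"]}

```bash
mkdir -p pics; python3 - <<'E'
from workcell import r
import cv2,numpy as np
print(r.get_state(), r.grip_depth)
for n in("side","top"):
    p,d=r.snapshot(n); c=r.get_calibration(n); print(n,{k:np.round(v,4).tolist() for k,v in c.items()})
    cv2.imwrite(f"pics/{n}0.png",cv2.cvtColor(p,cv2.COLOR_RGB2BGR)); np.savez(f"{n}0.npz",p=p,d=d)
E
```

```text
{'time': 0.0, 'joint_positions': array([ 1.00690597,  0.47778286,  0.02231648,  1.55641037, -0.01151311,
        1.1092877 , -0.08308923]), 'qvel': array([ 5.85911395e-05, -6.57076254e-04,  9.90592115e-04, -1.64897039e-03,
        2.35538934e-03, -4.30498324e-04,  5.24928298e-05]), 'joint_torque': array([ 9.73192982e-04, -5.82858610e+01,  1.53534427e+00, -2.72604311e+01,
       -5.43401297e-02,  1.70285453e-02,  1.60890331e-04]), 'tcp_pos': array([ 296.86434029, -605.56666596,  221.71017157]), 'eef_rot': array([ 3.14148527e+00,  1.75745016e-03, -1.11495846e+00]), 'contact_force': array([ 0.16912805, -0.06646408, -0.14092957]), 'torque': array([-0.03781646,  0.01591359, -0.00235825]), 'gripper_width': 88.03930229187468} 18.700000000000003
side {'fx': 518.7719, 'fy': 518.7719, 'cx': 289.0877, 'cy': 203.8448, 'camera_from_world': [[-0.8808, -0.4734, 0.005, 581.0445], [-0.3344, 0.6146, -0.7145, 251.4454], [0.3352, -0.631, -0.6996, 1112.1774], [0.0, 0.0, 0.0, 1.0]]}
top {'fx': 504.9109, 'fy': 504.9109, 'cx': 275.9326, 'cy': 208.9348, 'camera_from_world': [[-0.0064, -0.9998, -0.0199, 76.9612], [-0.9808, 0.0102, -0.1949, 618.344], [0.195, 0.0182, -0.9806, 988.5011], [0.0, 0.0, 0.0, 1.0]]}
```

View pics/side0.png

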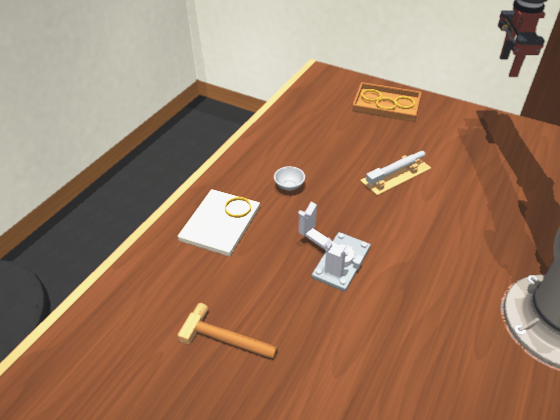

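View pics/top0.png

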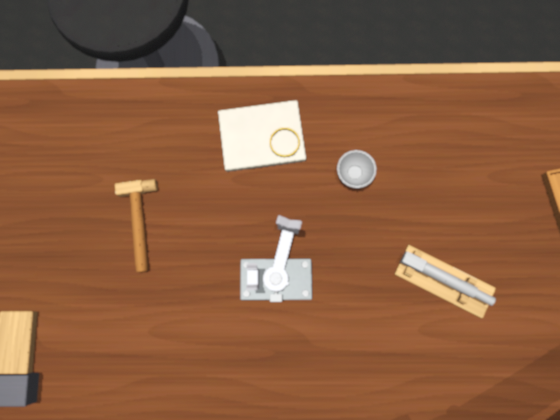

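```bash
cat > h.py <<'E'
from workcell import r
import cv2,numpy as np
def shot(n,tag,box=None,s=4):
    p,d=r.snapshot(n); np.savez(f"{tag}.npz",p=p,d=d)
    crop(n,tag,box,s)
def crop(n,tag,box=None,s=4,out=None):
    p=np.load(f"{tag}.npz")['p']
    if box: x0,y0,x1,y1=box; p=cv2.resize(p[y0:y1,x0:x1],None,fx=s,fy=s,interpolation=cv2.INTER_CUBIC)
    cv2.imwrite(f"pics/{out or tag}.png",cv2.cvtColor(p,cv2.COLOR_RGB2BGR))
def ray(n,u,v):
    c=r.get_calibration(n);T=np.linalg.inv(c['camera_from_world'])
    dv=T[:3,:3]@np.array([(u-c['cx'])/c['fx'],(v-c['cy'])/c['fy'],1]);return T[:3,3],dv
def atz(n,u,v,z):
    o,d=ray(n,u,v);return o+d*(z-o[2])/d[2]
def cloud(n,tag):
    d=np.load(f"{tag}.npz")['d'];c=r.get_calibration(n);T=np.linalg.inv(c['camera_from_world'])
    v,u=np.mgrid[:420,:560];P=np.stack([(u-c['cx'])/c['fx']*d,(v-c['cy'])/c['fy']*d,d],-1)
    return P@T[:3,:3].T+T[:3,3]
def proj(n,P):
    c=r.get_calibration(n);M=c['camera_from_world'];q=np.atleast_2d(P)@M[:3,:3].T+M[:3,3]
    return np.stack([c['fx']*q[:,0]/q[:,2]+c['cx'],c['fy']*q[:,1]/q[:,2]+c['cy']],-1)
E
python3 - <<'E'
from h import *
crop("top","top0",(225,200,325,310),5,"t_stand");crop("top","top0",(385,230,505,325),6,"t_rest")
crop("side","side0",(280,190,390,300),5,"s_stand")
E
```

```text
(no output)
```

View pics/t_stand.png

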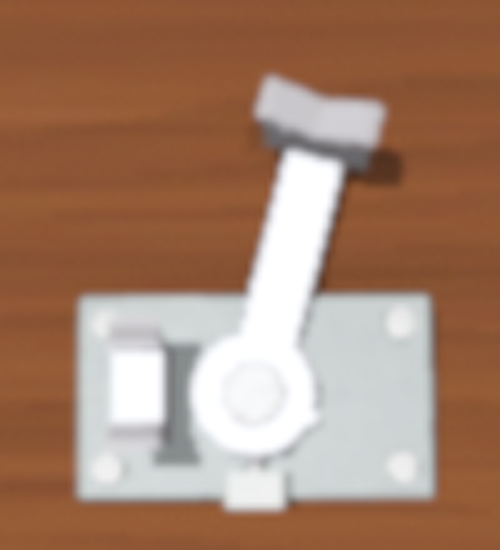

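View pics/t_rest.png

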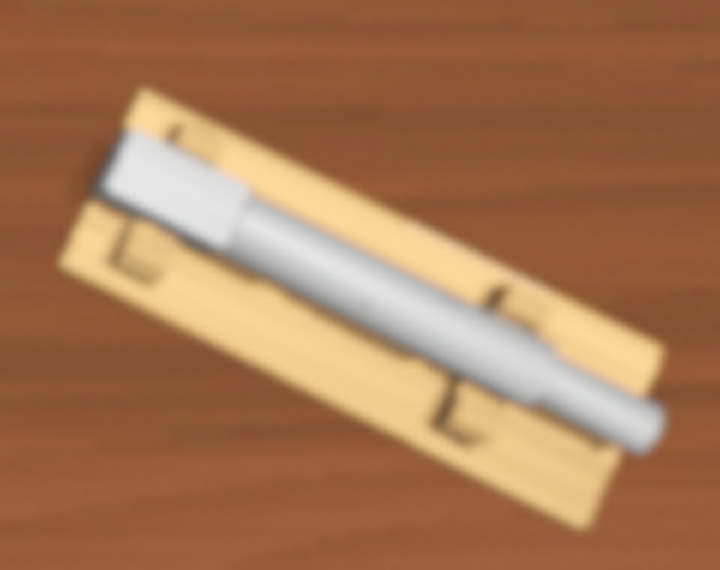

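View pics/s_stand.png

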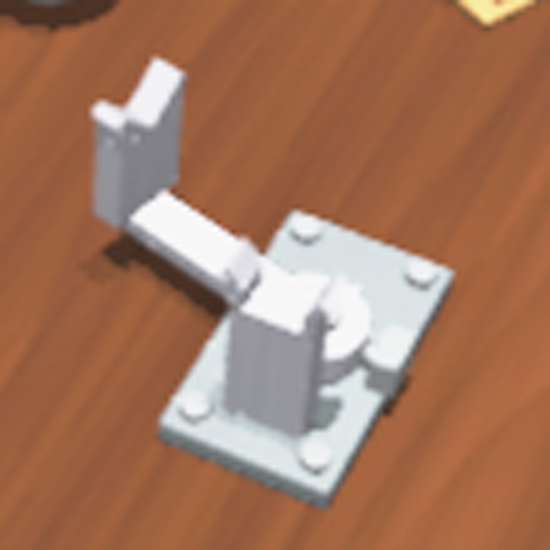

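```bash
python3 - <<'E'
from h import *
np.set_printoptions(precision=1,suppress=True)
f=lambda x,y,x0,y0,s,z,n="top": atz(n,(x+.5)/s+x0-.5,(y+.5)/s+y0-.5,z)
t=lambda x,y,z:f(x,y,225,200,5,z); m=lambda x,y,z:f(x,y,385,230,6,z)
C=[t(78,295,14),t(433,295,14),t(436,498,14),t(77,499,14)];print("foot",np.array(C),np.mean(C,0))
a=(C[0]+C[3]-C[1]-C[2]);print("ydir ang",np.degrees(np.arctan2(a[1],a[0])), np.linalg.norm(a)/2)
print("hub",t(253,392,40),t(253,392,50))
print("saddle lips",t(134,333,109),t(137,434,109),"floor",t(136,386,88))
print("post", [t(x,y,107) for x,y in((268,78),(385,102),(375,145),(257,115))])
print("rest base",[m(x,y,6) for x,y in((143,88),(665,348),(585,530),(60,265))],np.mean([m(x,y,6) for x,y in((143,88),(665,348),(585,530),(60,265))],0))
print("tang",[m(x,y,46) for x,y in((133,130),(250,183),(222,247),(103,190))])
print("tip",m(640,428,43))
# cloud of mandrel
P=cloud("top","top0")
sel=P[230:325,385:505].reshape(-1,3); s=sel[(sel[:,2]>34)&(sel[:,2]<60)]
c=s[:,:2].mean(0);u,sv,vt=np.linalg.svd(s[:,:2]-c);d=vt[0];pr=(s[:,:2]-c)@d
print(len(s),c,d,np.degrees(np.arctan2(d[1],d[0])),pr.min(),pr.max(),c+d*(pr.min()+pr.max())/2,s[:,2].max())
sel=P[200:310,225:325].reshape(-1,3);s=sel[sel[:,2]>95];
for q,nm in((s[s[:,0]>520+0],"post"),): pass
print(len(s)); 
for lo,hi in((200,600),):
  k=cv2.kmeans(s[:,:2].astype(np.float32),2,None,(3,50,.1),5,0);
  for i in(0,1):
    g=s[k[1].ravel()==i];print(g.min(0),g.max(0),g.mean(0),len(g))
s=sel[(sel[:,2]>80)&(sel[:,2]<95)];print("floor",s.min(0),s.max(0),np.median(s,0))
E
```

```text
foot [[521.  149.7  14. ]
 [519.7  -1.8  14. ]
 [434.5  -1.4  14. ]
 [435.2 149.5  14. ]] [477.6  74.   14. ]
ydir ang 89.64320653317071 151.23218693527554
hub [477.7  74.6  40. ] [477.1  74.4  50. ]
saddle lips [496.6 119.3 109. ] [457.8 118.  109. ] floor [477.5 119.8  88. ]
post [array([597.2,  66.5, 107. ]), array([587.1,  20.3, 107. ]), array([569.9,  24.5, 107. ]), array([582.4,  71. , 107. ])]
rest base [array([ 549.6, -211.7,    6. ]), array([ 456.2, -388.9,    6. ]), array([ 393.9, -355.7,    6. ]), array([ 486.8, -178.8,    6. ])] [ 471.6 -283.8    6. ]
tang [array([ 530.1, -197.7,   46. ]), array([ 511.6, -236.6,   46. ]), array([ 489.8, -225.7,   46. ]), array([ 509.6, -186.3,   46. ])]
tip [ 428.1 -363.1   43. ]
1126 [ 476.2 -274. ] [-0.5 -0.9] -117.83146375550317 -94.93857010868386 106.81564972450917 [ 473.4 -279.3] 51.728081182988035
315
[414.1  52.6  95.9] [ 503.1  130.4 1091.4] [463.5 104.7 332.1] 170
[571.6  23.4  95. ] [598.6  71.1 110.5] [584.4  47.3 102. ] 145
floor [465.3  29.3  81. ] [592.5 129.6  95. ] [486.9 115.5  89.1]
```

```bash
cat >> h.py <<'E'
from scipy.spatial.transform import Rotation as Ro
def rel(*targets):
    s=r.get_state();p=s['tcp_pos'];R=Ro.from_euler('xyz',s['eef_rot'])
    print("t",round(s['time'],2),"tcp",np.round(p,1),"rot",np.round(s['eef_rot'],3),"F",np.round(s['contact_force'],1),"w",round(s['gripper_width'],1))
    for x,y,z,yaw in targets:
        d=R.inv().apply(np.array([x,y,z])-p)/10
        w=(R.inv()*Ro.from_euler('xyz',[np.pi,0,yaw])).as_rotvec()
        print(np.round(d,2),np.round(w,3))
E
python3 -c "
from h import *
rel((410,-336,200,-.8),(592,97,200,-.262))"
```

```text
t 0.1 tcp [ 296.9 -605.6  221.8] rot [ 3.141e+00  2.000e-03 -1.115e+00] F [-0.8 -0.4  0.1] w 87.9
[-19.22 -22.02   2.21] [-0.     0.002 -0.315]
[-50.09 -57.43   2.25] [-0.001  0.002 -0.853]
```

>>> jog_arm(
  targets=[
    {"x": -2.4, "y": -2.75, "z": 0.28, "wz": -0.04, "jaw": -1},
    {"x": -4.8, "y": -5.5, "z": 0.55, "wz": -0.08, "jaw": -1},
    {"x": -7.2, "y": -8.25, "z": 0.8, "wz": -0.12, "jaw": -1},
    {"x": -9.6, "y": -11, "z": 1.1, "wz": -0.16, "jaw": -1},
    {"x": -12, "y": -13.75, "z": 1.4, "wz": -0.2, "jaw": -1},
    {"x": -14.4, "y": -16.5, "z": 1.6, "wz": -0.24, "jaw": -1},
    {"x": -16.8, "y": -19.25, "z": 1.9, "wz": -0.28, "jaw": -1},
    {"x": -19.2, "y": -22, "z": 2.2, "wz": -0.32, "jaw": -1},
  ],
  grip_force=20,
)

```text
invalid input at $.targets[0]: expected keys jaw, x, y, z, wx, wy, wz
```

```bash
python3 -c "
from h import *
rel((500,-120,190,-.53),(592,97,190,-.262))"
```

```text
t 0.1 tcp [ 296.9 -605.6  221.8] rot [ 3.141e+00  2.000e-03 -1.115e+00] F [-0.8 -0.4  0.1] w 87.9
[-34.66 -39.61   3.23] [-0.     0.002 -0.585]
[-50.09 -57.43   3.25] [-0.001  0.002 -0.853]
```

>>> jog_arm(
  targets=[
    {"x": -2.4, "y": -2.75, "z": 0.28, "wx": 0, "wy": 0, "wz": -0.04, "jaw": -1},
    {"x": -4.8, "y": -5.5, "z": 0.55, "wx": 0, "wy": 0, "wz": -0.08, "jaw": -1},
    {"x": -7.2, "y": -8.25, "z": 0.8, "wx": 0, "wy": 0, "wz": -0.12, "jaw": -1},
    {"x": -9.6, "y": -11, "z": 1.1, "wx": 0, "wy": 0, "wz": -0.16, "jaw": -1},
    {"x": -12, "y": -13.75, "z": 1.4, "wx": 0, "wy": 0, "wz": -0.2, "jaw": -1},
    {"x": -14.4, "y": -16.5, "z": 1.6, "wx": 0, "wy": 0, "wz": -0.24, "jaw": -1},
    {"x": -16.8, "y": -19.25, "z": 1.9, "wx": 0, "wy": 0, "wz": -0.28, "jaw": -1},
    {"x": -19.2, "y": -22, "z": 2.2, "wx": 0, "wy": 0, "wz": -0.32, "jaw": -1},
  ],
  grip_force=20,
)

```text
time: 0.77
tcp_pos: [410.3, -335.1, 200.4]
eef_rot: [3.141, 0.0, -0.793]
contact_force: [1.1, -0.5, -0.4]
gripper_width: 38.1
```

```bash
python3 -c "
from h import *
rel((500,-120,190,-.53),(592,97,190,-.262))"
```

```text
t 0.77 tcp [ 410.3 -335.1  200.4] rot [ 3.141  0.    -0.793] F [ 1.1 -0.5 -0.4] w 38.1
[ -9.03 -21.48   1.04] [ 0.     0.    -0.263]
[-18.04 -43.26   1.04] [ 0.     0.    -0.531]
```

>>> jog_arm(
  targets=[
    {"x": -1.3, "y": -3.1, "z": 0.15, "wx": 0, "wy": 0, "wz": -0.04, "jaw": -1},
    {"x": -2.6, "y": -6.2, "z": 0.3, "wx": 0, "wy": 0, "wz": -0.08, "jaw": -1},
    {"x": -3.9, "y": -9.3, "z": 0.45, "wx": 0, "wy": 0, "wz": -0.11, "jaw": -1},
    {"x": -5.2, "y": -12.4, "z": 0.6, "wx": 0, "wy": 0, "wz": -0.15, "jaw": -1},
    {"x": -6.5, "y": -15.5, "z": 0.75, "wx": 0, "wy": 0, "wz": -0.19, "jaw": -1},
    {"x": -7.8, "y": -18.6, "z": 0.9, "wx": 0, "wy": 0, "wz": -0.23, "jaw": -1},
    {"x": -9.1, "y": -21.7, "z": 1.0, "wx": 0, "wy": 0, "wz": -0.27, "jaw": -1},
    {"x": -10.4, "y": -24.8, "z": 1.04, "wx": 0, "wy": 0, "wz": -0.3, "jaw": -1},
  ],
)

```text
time: 1.43
tcp_pos: [514.4, -87.4, 189.9]
eef_rot: [3.141, 0.001, -0.493]
contact_force: [0.3, 0.0, -0.0]
gripper_width: 0.6
```

```bash
python3 -c "
from h import *
rel((592,97,190,-.262))"
```

```text
t 1.43 tcp [514.4 -87.4 189.9] rot [ 3.141e+00  1.000e-03 -4.930e-01] F [ 0.3  0.  -0. ] w 0.6
[-1.890e+00 -1.992e+01 -1.000e-02] [ 0.     0.001 -0.231]
```

>>> jog_arm(
  targets=[
    {"x": -0.3, "y": -3.3, "z": 0, "wx": 0, "wy": 0, "wz": -0.04, "jaw": -1},
    {"x": -0.6, "y": -6.6, "z": 0, "wx": 0, "wy": 0, "wz": -0.08, "jaw": -1},
    {"x": -0.95, "y": -9.9, "z": 0, "wx": 0, "wy": 0, "wz": -0.11, "jaw": -1},
    {"x": -1.3, "y": -13.2, "z": 0, "wx": 0, "wy": 0, "wz": -0.15, "jaw": -1},
    {"x": -1.6, "y": -16.5, "z": 0, "wx": 0, "wy": 0, "wz": -0.19, "jaw": -1},
    {"x": -1.89, "y": -18.9, "z": 0, "wx": 0, "wy": 0, "wz": -0.231, "jaw": -1},
    {"x": -1.89, "y": -19.92, "z": 0, "wx": 0, "wy": 0, "wz": -0.231, "jaw": -1},
    {"x": -1.89, "y": -19.92, "z": 0, "wx": 0, "wy": 0, "wz": -0.231, "jaw": -1},
  ],
)

```text
time: 2.1
tcp_pos: [592.5, 98.0, 189.9]
eef_rot: [-3.14, 0.001, -0.261]
contact_force: [0.4, -0.4, -0.1]
gripper_width: 0.5
```

```bash
python3 -c "
from h import *
rel((592,97,58,-.262))
shot('top','top1',(205,150,345,270),5);shot('side','side1')"
```

```text
t 2.1 tcp [592.5  98.  189.9] rot [-3.14e+00  1.00e-03 -2.61e-01] F [ 0.4 -0.4 -0.1] w 0.5
[-0.02  0.12 13.19] [-0.001  0.001  0.001]
```

View pics/side1.png

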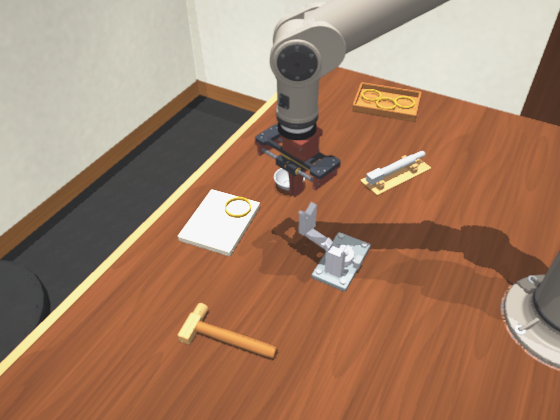

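The side view shows the closed fingers at about (296,188), above and just to the left of the post at (307,220), with everything clear. Descending.

>>> jog_arm(
  targets=[
    {"x": 0, "y": 0, "z": 3, "wx": 0, "wy": 0, "wz": 0, "jaw": -1},
    {"x": 0, "y": 0, "z": 6, "wx": 0, "wy": 0, "wz": 0, "jaw": -1},
    {"x": 0, "y": 0, "z": 9, "wx": 0, "wy": 0, "wz": 0, "jaw": -1},
    {"x": 0, "y": 0, "z": 11, "wx": 0, "wy": 0, "wz": 0, "jaw": -1},
    {"x": 0, "y": 0, "z": 12.5, "wx": 0, "wy": 0, "wz": 0, "jaw": -1},
    {"x": 0, "y": 0, "z": 13.2, "wx": 0, "wy": 0, "wz": 0, "jaw": -1},
    {"x": 0, "y": 0, "z": 13.2, "wx": 0, "wy": 0, "wz": 0, "jaw": -1},
  ],
)

```text
time: 2.78
tcp_pos: [591.0, 92.6, 56.8]
eef_rot: [3.139, 0.003, -0.267]
contact_force: [0.3, -0.2, 0.6]
gripper_width: 0.6
```

```bash
cat > arc.py <<'E'
from h import *
import sys
H=np.array([477.7,74.3])
def arc(qs,off=31,dy=0):
    T=[]
    for q in qs:
        th=-np.pi/2+1.9-q
        c=H+110*np.array([np.cos(th),np.sin(th)])+off*np.array([-np.sin(th),np.cos(th)])
        T.append((c[0],c[1],58,th))
    rel(*T)
if __name__=="__main__": arc(eval(sys.argv[1]))
E
python3 arc.py "np.linspace(.55,1.1,8)"
```

```text
t 2.78 tcp [591.   92.6  56.8] rot [ 3.139e+00  3.000e-03 -2.670e-01] F [ 0.3 -0.2  0.6] w 0.6
[ 0.4   1.15 -0.12] [ 0.003  0.003 -0.046]
[ 0.65  2.02 -0.12] [0.003 0.003 0.032]
[ 0.83  2.89 -0.12] [0.003 0.002 0.111]
[ 0.94  3.79 -0.12] [0.003 0.002 0.19 ]
[ 0.98  4.68 -0.11] [0.003 0.002 0.268]
[ 0.95  5.58 -0.11] [0.003 0.002 0.347]
[ 0.85  6.47 -0.11] [0.003 0.002 0.425]
[ 0.68  7.35 -0.11] [0.003 0.002 0.504]
```

>>> jog_arm(
  targets=[
    {"x": 0.4, "y": 1.15, "z": -0.1, "wx": 0, "wy": 0, "wz": -0.04, "jaw": -1},
    {"x": 0.65, "y": 2.0, "z": -0.1, "wx": 0, "wy": 0, "wz": 0.03, "jaw": -1},
    {"x": 0.83, "y": 2.9, "z": -0.1, "wx": 0, "wy": 0, "wz": 0.11, "jaw": -1},
    {"x": 0.94, "y": 3.8, "z": -0.1, "wx": 0, "wy": 0, "wz": 0.19, "jaw": -1},
    {"x": 0.98, "y": 4.7, "z": -0.1, "wx": 0, "wy": 0, "wz": 0.27, "jaw": -1},
    {"x": 0.95, "y": 5.6, "z": -0.1, "wx": 0, "wy": 0, "wz": 0.35, "jaw": -1},
    {"x": 0.85, "y": 6.5, "z": -0.1, "wx": 0, "wy": 0, "wz": 0.43, "jaw": -1},
    {"x": 0.68, "y": 7.35, "z": -0.1, "wx": 0, "wy": 0, "wz": 0.5, "jaw": -1},
  ],
)

```text
time: 3.45
tcp_pos: [580.8, 21.6, 61.0]
eef_rot: [-3.139, -0.002, -0.77]
contact_force: [0.4, 0.4, -2.3]
gripper_width: 0.5
```

```bash
python3 arc.py "np.linspace(1.15,1.5,8)"; python3 -c "
from h import *
shot('top','top2',(205,150,345,270),5);shot('side','side2',(240,140,380,260),5)"
```

```text
t 3.45 tcp [580.8  21.6  61. ] rot [-3.139e+00 -2.000e-03 -7.700e-01] F [ 0.4  0.4 -2.3] w 0.5
[0.07 0.86 0.29] [-0.003 -0.002  0.051]
[0.18 1.42 0.29] [-0.003 -0.002  0.101]
[0.27 1.98 0.29] [-0.003 -0.002  0.151]
[0.32 2.55 0.29] [-0.003 -0.002  0.201]
[0.35 3.12 0.29] [-0.003 -0.002  0.251]
[0.35 3.7  0.29] [-0.003 -0.002  0.301]
[0.32 4.27 0.29] [-0.003 -0.002  0.351]
[0.26 4.83 0.28] [-0.003 -0.001  0.401]
```

View pics/side2.png

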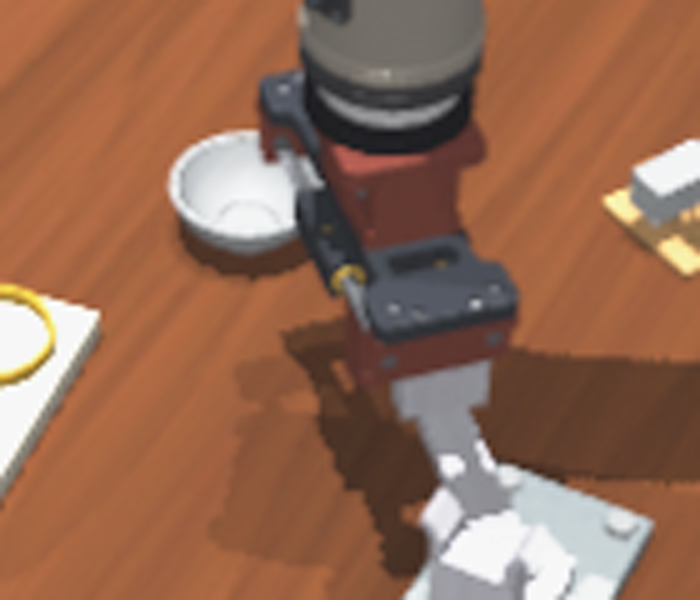

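The enlarged side view (crop around 430,400) shows the post hard against the fingers and swinging with them; the bowl at (240,190) is clear.

>>> jog_arm(
  targets=[
    {"x": 0.07, "y": 0.86, "z": 0.2, "wx": 0, "wy": 0, "wz": 0.05, "jaw": -1},
    {"x": 0.18, "y": 1.42, "z": 0.2, "wx": 0, "wy": 0, "wz": 0.1, "jaw": -1},
    {"x": 0.27, "y": 2.0, "z": 0.2, "wx": 0, "wy": 0, "wz": 0.15, "jaw": -1},
    {"x": 0.32, "y": 2.55, "z": 0.2, "wx": 0, "wy": 0, "wz": 0.2, "jaw": -1},
    {"x": 0.35, "y": 3.1, "z": 0.2, "wx": 0, "wy": 0, "wz": 0.25, "jaw": -1},
    {"x": 0.35, "y": 3.7, "z": 0.2, "wx": 0, "wy": 0, "wz": 0.3, "jaw": -1},
    {"x": 0.32, "y": 4.27, "z": 0.2, "wx": 0, "wy": 0, "wz": 0.35, "jaw": -1},
    {"x": 0.26, "y": 4.83, "z": 0.2, "wx": 0, "wy": 0, "wz": 0.4, "jaw": -1},
  ],
)

```text
time: 4.22
tcp_pos: [549.3, -13.8, 58.5]
eef_rot: [-3.139, -0.0, -1.164]
contact_force: [1.2, 1.0, 0.6]
gripper_width: 0.2
```

```bash
python3 arc.py "np.linspace(1.55,1.86,8)"
```

```text
t 4.22 tcp [549.3 -13.8  58.5] rot [-3.139 -0.    -1.164] F [1.2 1.  0.6] w 0.2
[0.23 0.62 0.05] [-0.003 -0.     0.057]
[0.33 1.12 0.05] [-0.003 -0.     0.101]
[0.41 1.62 0.05] [-0.003 -0.     0.145]
[0.46 2.12 0.05] [-0.003 -0.     0.19 ]
[0.49 2.63 0.05] [-0.003 -0.     0.234]
[0.5  3.13 0.04] [-0.003 -0.     0.278]
[0.49 3.64 0.04] [-0.003 -0.     0.322]
[0.46 4.14 0.04] [-0.003  0.     0.367]
```

>>> jog_arm(
  targets=[
    {"x": 0.23, "y": 0.62, "z": 0, "wx": 0, "wy": 0, "wz": 0.06, "jaw": -1},
    {"x": 0.33, "y": 1.12, "z": 0, "wx": 0, "wy": 0, "wz": 0.1, "jaw": -1},
    {"x": 0.41, "y": 1.62, "z": 0, "wx": 0, "wy": 0, "wz": 0.15, "jaw": -1},
    {"x": 0.46, "y": 2.12, "z": 0, "wx": 0, "wy": 0, "wz": 0.19, "jaw": -1},
    {"x": 0.49, "y": 2.63, "z": 0, "wx": 0, "wy": 0, "wz": 0.23, "jaw": -1},
    {"x": 0.5, "y": 3.13, "z": 0, "wx": 0, "wy": 0, "wz": 0.28, "jaw": -1},
    {"x": 0.49, "y": 3.64, "z": 0, "wx": 0, "wy": 0, "wz": 0.32, "jaw": -1},
    {"x": 0.46, "y": 4.1, "z": 0, "wx": 0, "wy": 0, "wz": 0.37, "jaw": -1},
  ],
)

```text
time: 4.88
tcp_pos: [513.4, -34.3, 58.4]
eef_rot: [-3.139, 0.0, -1.534]
contact_force: [6.3, 2.7, -1.0]
gripper_width: 0.3
```

```bash
python3 arc.py "[1.86,1.88,1.9]"; python3 -c "
from h import *
shot('top','top3',(205,190,345,310),5);shot('side','side3',(260,140,400,260),5)"
```

```text
t 4.88 tcp [513.4 -34.3  58.4] rot [-3.139  0.    -1.534] F [ 6.3  2.7 -1. ] w 0.3
[0.01 0.03 0.04] [-0.003  0.    -0.003]
[0.07 0.25 0.04] [-0.003  0.     0.017]
[0.12 0.48 0.04] [-0.003  0.     0.037]
```

View pics/side3.png

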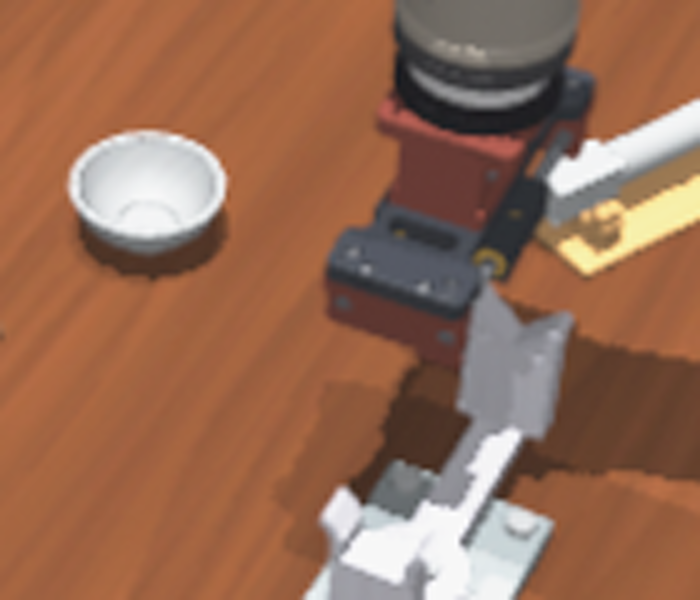

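View pics/top3.png

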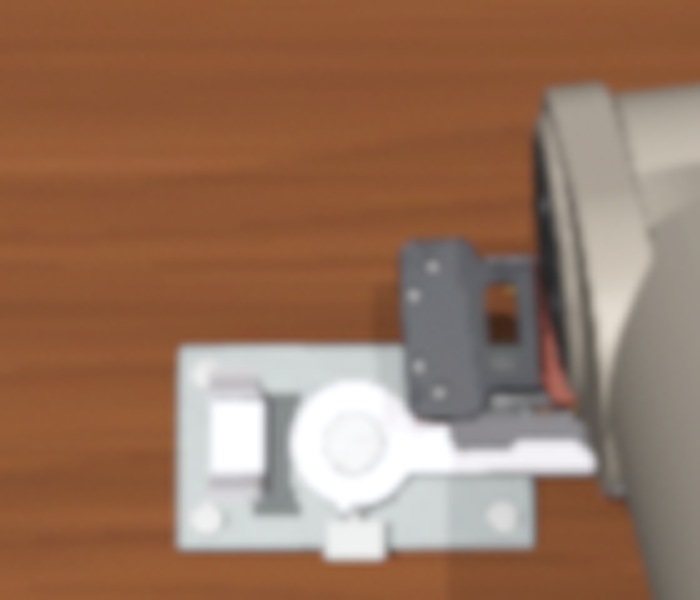

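Top view: the brace now lies along image-right (the arm from (410,440) to (590,455)), about home; x force is 6 N. I'll press a little further and watch the force.

>>> jog_arm(
  targets=[
    {"x": 0.05, "y": 0.15, "z": 0, "wx": 0, "wy": 0, "wz": 0.015, "jaw": -1},
    {"x": 0.1, "y": 0.3, "z": 0, "wx": 0, "wy": 0, "wz": 0.03, "jaw": -1},
    {"x": 0.1, "y": 0.4, "z": 0, "wx": 0, "wy": 0, "wz": 0.037, "jaw": -1},
    {"x": 0.1, "y": 0.4, "z": 0, "wx": 0, "wy": 0, "wz": 0.037, "jaw": -1},
  ],
)

```text
time: 5.32
tcp_pos: [513.4, -34.6, 58.8]
eef_rot: [-3.132, 0.001, -1.569]
contact_force: [10.7, 1.3, -4.4]
gripper_width: 0.3
```

Force rises with no motion, so the brace is on its stop. Backing off and rising.

>>> jog_arm(
  targets=[
    {"x": 0, "y": -1, "z": 0, "wx": 0, "wy": 0, "wz": 0, "jaw": -1},
    {"x": 0, "y": -2.5, "z": 0, "wx": 0, "wy": 0, "wz": 0, "jaw": -1},
    {"x": 0, "y": -2.8, "z": -3, "wx": 0, "wy": 0, "wz": 0, "jaw": -1},
    {"x": 0, "y": -2.8, "z": -6, "wx": 0, "wy": 0, "wz": 0, "jaw": -1},
    {"x": 2, "y": -2.8, "z": -9, "wx": 0, "wy": 0, "wz": -0.1, "jaw": -0.5},
    {"x": 4, "y": -2.8, "z": -12, "wx": 0, "wy": 0, "wz": -0.2, "jaw": 0},
    {"x": 7, "y": -2.8, "z": -14, "wx": 0, "wy": 0, "wz": -0.3, "jaw": 0},
    {"x": 10, "y": -2.8, "z": -14.5, "wx": 0, "wy": 0, "wz": -0.4, "jaw": 0},
  ],
)

```text
time: 5.98
tcp_pos: [538.2, -136.7, 206.5]
eef_rot: [-3.137, -0.003, -1.163]
contact_force: [0.2, 0.2, -0.1]
gripper_width: 23.2
```

```bash
python3 -c "
from h import *
rel((473.5,-280.2,200,np.radians(-27.8)))
shot('top','top4',(205,190,345,310),5);shot('side','side4')"
```

```text
t 5.98 tcp [ 538.2 -136.7  206.5] rot [-3.137e+00 -3.000e-03 -1.163e+00] F [ 0.2  0.2 -0.1] w 23.2
[10.61 11.64  0.63] [-0.003 -0.004 -0.678]
```

View pics/side4.png

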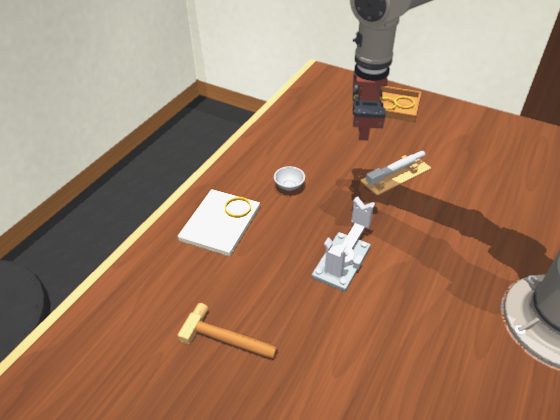

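View pics/top4.png

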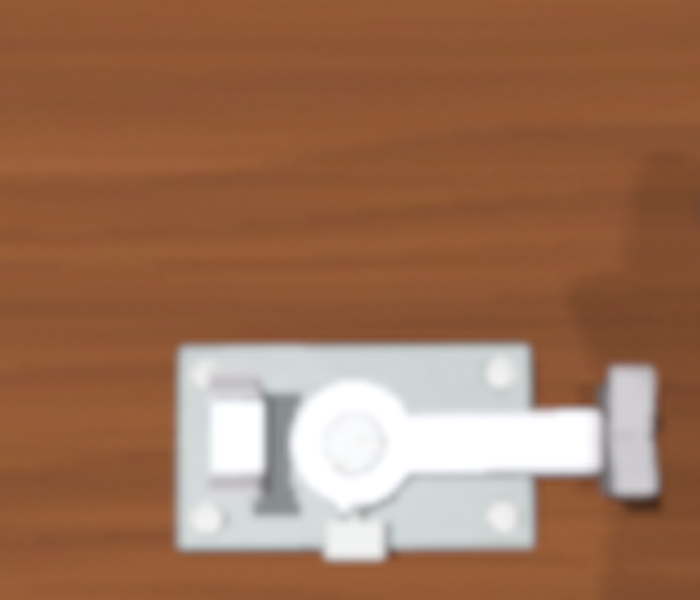

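```bash
python3 -c "
from h import *
np.set_printoptions(precision=1,suppress=True)
f=lambda x,y,z: atz('top',(x+.5)/5+204.5,(y+.5)/5+189.5,z)
print([f(*a,107) for a in((608,366),(656,366),(657,498),(608,496))],f(632,436,88))
rel((478.2,-271.4,120,np.radians(-27.8)))
P=cloud('top','top4');print(P[190+440//5,205+np.array([350,430,500,580])//5], P[190+440//5,205+47])
"
```

```text
[array([502.2, -26.1, 107. ]), array([502.1, -44.7, 107. ]), array([451.4, -43.6, 107. ]), array([452.3, -24.8, 107. ])] [476.3 -36.3  88. ]
t 6.08 tcp [ 536.3 -142.3  204.1] rot [-3.1 -0.  -1.2] F [-1.  -0.4 -0. ] w 31.6
[ 9.6 10.3  8.4] [ 0.  -0.  -0.7]
[[477.6  75.   41.9]
 [477.7  41.9  35.7]
 [477.6  12.9  34.7]
 [477.4 -20.4  32.9]] [475.1 119.4  89.4]
```

>>> jog_arm(
  targets=[
    {"x": 1.6, "y": 1.7, "z": 1.4, "wx": 0, "wy": 0, "wz": -0.11, "jaw": 0.3},
    {"x": 3.2, "y": 3.4, "z": 2.8, "wx": 0, "wy": 0, "wz": -0.22, "jaw": 0.3},
    {"x": 4.8, "y": 5.1, "z": 4.2, "wx": 0, "wy": 0, "wz": -0.33, "jaw": 0.3},
    {"x": 6.4, "y": 6.8, "z": 5.6, "wx": 0, "wy": 0, "wz": -0.44, "jaw": 0.3},
    {"x": 8, "y": 8.5, "z": 7, "wx": 0, "wy": 0, "wz": -0.55, "jaw": 0.3},
    {"x": 9.6, "y": 10.3, "z": 8.4, "wx": 0, "wy": 0, "wz": -0.67, "jaw": 0.3},
    {"x": 9.6, "y": 10.3, "z": 8.4, "wx": 0, "wy": 0, "wz": -0.68, "jaw": 0.3},
    {"x": 9.6, "y": 10.3, "z": 8.4, "wx": 0, "wy": 0, "wz": -0.68, "jaw": 0.3},
  ],
)

```text
time: 6.75
tcp_pos: [477.1, -264.7, 117.0]
eef_rot: [3.141, 0.004, -0.494]
contact_force: [0.1, 0.6, -0.1]
gripper_width: 57.0
```

```bash
python3 -c "
from h import *
rel((478.2,-271.4,120,np.radians(-27.8)))
shot('top','top5',(385,200,525,320),5);shot('side','side5',(320,90,460,210),5)
rel((478.2,-271.4,15.8,np.radians(-27.8)))"
```

```text
t 6.75 tcp [ 477.1 -264.7  117. ] rot [ 3.141  0.004 -0.494] F [ 0.1  0.6 -0.1] w 57.0
[ 0.41  0.54 -0.3 ] [ 0.     0.004 -0.009]
t 6.85 tcp [ 479.4 -263.   118.3] rot [-3.141e+00  1.000e-03 -4.920e-01] F [0.5 0.7 0. ] w 56.7
[ 0.29  0.8  10.25] [-0.001  0.001 -0.006]
```

View pics/side5.png

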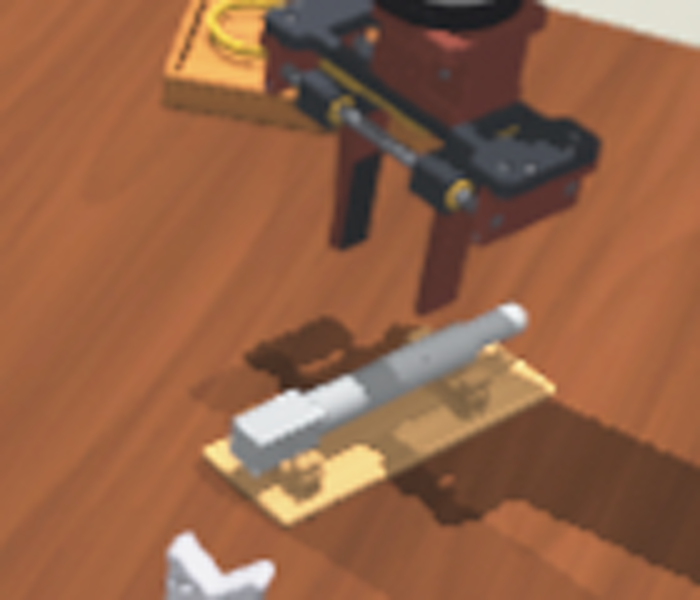

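View pics/top5.png

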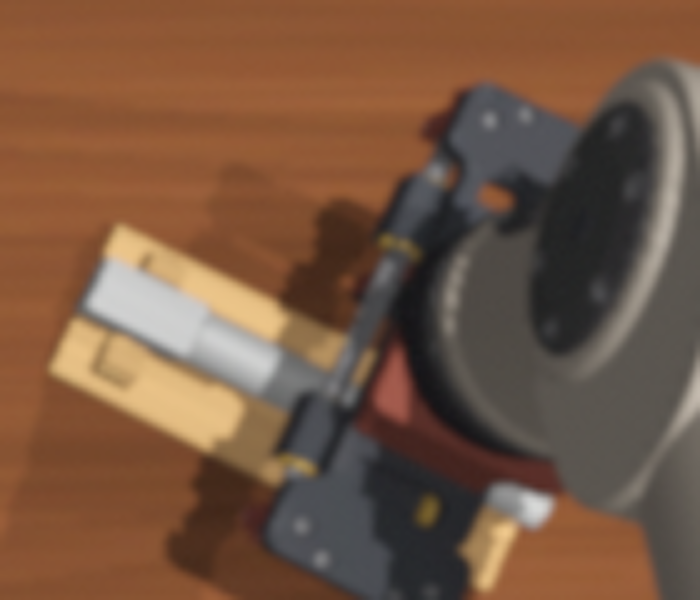

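The jaws straddle the bar (fingers at crop (355,240) and (440,300) in the side view, bar between). Fine-aligning while descending.

>>> jog_arm(
  targets=[
    {"x": 0.29, "y": 0.8, "z": 0, "wx": 0, "wy": 0, "wz": -0.006, "jaw": 0.3},
    {"x": 0.29, "y": 0.8, "z": 2, "wx": 0, "wy": 0, "wz": -0.006, "jaw": 0.3},
    {"x": 0.29, "y": 0.8, "z": 4, "wx": 0, "wy": 0, "wz": -0.006, "jaw": 0.3},
    {"x": 0.29, "y": 0.8, "z": 5.5, "wx": 0, "wy": 0, "wz": -0.006, "jaw": 0.3},
    {"x": 0.29, "y": 0.8, "z": 6, "wx": 0, "wy": 0, "wz": -0.006, "jaw": 0.3},
    {"x": 0.29, "y": 0.8, "z": 6, "wx": 0, "wy": 0, "wz": -0.006, "jaw": 0.3},
    {"x": 0.29, "y": 0.8, "z": 6, "wx": 0, "wy": 0, "wz": -0.006, "jaw": 0.3},
    {"x": 0.29, "y": 0.8, "z": 6, "wx": 0, "wy": 0, "wz": -0.006, "jaw": 0.3},
  ],
)

```text
time: 7.52
tcp_pos: [478.7, -272.8, 59.4]
eef_rot: [-3.142, -0.002, -0.485]
contact_force: [-0.2, -0.3, -0.0]
gripper_width: 57.0
```

```bash
python3 -c "
from h import *
rel((478.2,-271.4,15.8,np.radians(-27.8)))
shot('side','side6',(320,90,460,210),5)
rel((478.2,-271.4,15.8,np.radians(-27.8)))"
```

```text
t 7.52 tcp [ 478.7 -272.8   59.4] rot [-3.142e+00 -2.000e-03 -4.850e-01] F [-0.2 -0.3 -0. ] w 57.0
[-0.11 -0.1   4.36] [-0.    -0.002  0.   ]
t 7.57 tcp [ 478.6 -272.9   59.4] rot [-3.141e+00 -2.000e-03 -4.850e-01] F [ 0.6 -0.3  0.1] w 57.0
[-0.12 -0.11  4.36] [-0.    -0.002  0.   ]
```

View pics/side6.png

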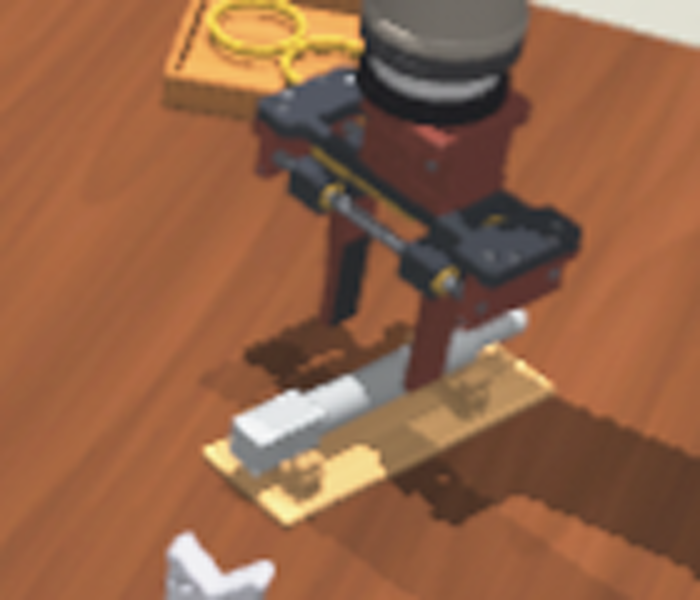

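>>> jog_arm(
  targets=[
    {"x": -0.1, "y": -0.1, "z": 1.5, "wx": 0, "wy": 0, "wz": 0, "jaw": 0.3},
    {"x": -0.1, "y": -0.1, "z": 3, "wx": 0, "wy": 0, "wz": 0, "jaw": 0.3},
    {"x": -0.1, "y": -0.1, "z": 4, "wx": 0, "wy": 0, "wz": 0, "jaw": 0.3},
    {"x": -0.1, "y": -0.1, "z": 4.35, "wx": 0, "wy": 0, "wz": 0, "jaw": 0.3},
    {"x": -0.1, "y": -0.1, "z": 4.35, "wx": 0, "wy": 0, "wz": 0, "jaw": 0.3},
    {"x": -0.1, "y": -0.1, "z": 4.35, "wx": 0, "wy": 0, "wz": 0, "jaw": 0},
    {"x": -0.1, "y": -0.1, "z": 4.35, "wx": 0, "wy": 0, "wz": 0, "jaw": -0.3},
    {"x": -0.1, "y": -0.1, "z": 4.35, "wx": 0, "wy": 0, "wz": 0, "jaw": -0.3},
  ],
  grip_force=40,
)

```text
time: 8.23
tcp_pos: [477.8, -271.5, 15.5]
eef_rot: [-3.142, -0.001, -0.485]
contact_force: [0.7, -0.2, 0.2]
gripper_width: 40.3
```

>>> jog_arm(
  targets=[
    {"x": 0, "y": 0, "z": 0, "wx": 0, "wy": 0, "wz": 0, "jaw": -1},
    {"x": 0, "y": 0, "z": 0, "wx": 0, "wy": 0, "wz": 0, "jaw": -1},
    {"x": 0, "y": 0, "z": 0, "wx": 0, "wy": 0, "wz": 0, "jaw": -1},
    {"x": 0, "y": 0, "z": 0, "wx": 0, "wy": 0, "wz": 0, "jaw": -1},
    {"x": 0, "y": 0, "z": 0, "wx": 0, "wy": 0, "wz": 0, "jaw": -1},
  ],
)

```text
time: 8.65
tcp_pos: [477.9, -271.6, 15.2]
eef_rot: [-3.142, -0.001, -0.485]
contact_force: [0.7, -1.3, 3.7]
gripper_width: 23.3
```

```bash
python3 -c "
from h import *
rel((478.2,-271.4,15.8,np.radians(-27.8)))
shot('side','side7',(320,90,460,210),5)"
```

```text
t 8.65 tcp [ 477.9 -271.6   15.2] rot [-3.142e+00 -1.000e-03 -4.850e-01] F [ 0.7 -1.3  3.7] w 23.3
[ 0.01 -0.03 -0.06] [-0.    -0.001  0.   ]
```

View pics/side7.png

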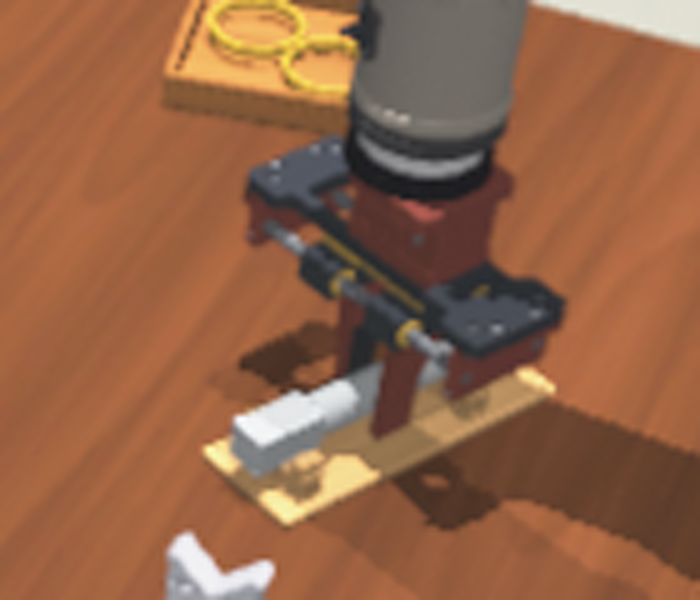

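Gripped at 23.3 mm width, mid-span between the crossbars. Lifting.

>>> jog_arm(
  targets=[
    {"x": 0, "y": 0, "z": -0.4, "wx": 0, "wy": 0, "wz": 0, "jaw": -1},
    {"x": 0, "y": 0, "z": -1.2, "wx": 0, "wy": 0, "wz": 0, "jaw": -1},
    {"x": 0, "y": 0, "z": -2.5, "wx": 0, "wy": 0, "wz": 0, "jaw": -1},
    {"x": 0, "y": 0, "z": -4.5, "wx": 0, "wy": 0, "wz": 0, "jaw": -1},
    {"x": 0, "y": 0, "z": -7, "wx": 0, "wy": 0, "wz": 0, "jaw": -1},
    {"x": 0, "y": 0, "z": -10, "wx": 0, "wy": 0, "wz": 0, "jaw": -1},
    {"x": 0, "y": 0, "z": -12.5, "wx": 0, "wy": 0, "wz": 0, "jaw": -1},
    {"x": 0, "y": 0, "z": -13.5, "wx": 0, "wy": 0, "wz": 0, "jaw": -1},
  ],
)

```text
time: 9.37
tcp_pos: [478.2, -271.7, 153.2]
eef_rot: [-3.141, -0.004, -0.485]
contact_force: [0.3, -0.7, -3.1]
gripper_width: 23.2
```

```bash
python3 -c "
from h import *
rel((478,-120,150,-.25),(478,49.3,150,0))
shot('side','side8',(320,50,460,170),5)
print(r.get_state()['torque'])"
```

```text
t 9.37 tcp [ 478.2 -271.7  153.2] rot [-3.141 -0.004 -0.485] F [ 0.3 -0.7 -3.1] w 23.2
[ -7.09 -13.41   0.3 ] [ 0.    -0.004 -0.235]
[-14.99 -28.39   0.27] [ 0.001 -0.004 -0.485]
[-0.00976486 -0.06706797 -0.0632924 ]
```

View pics/side8.png

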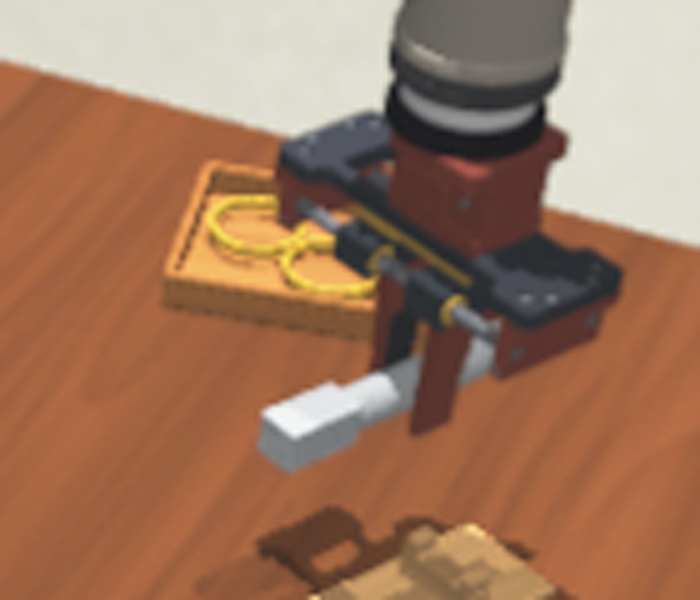

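Mandrel is held level, tang at crop (310,425). Carrying it over.

>>> jog_arm(
  targets=[
    {"x": -0.5, "y": -1, "z": 0, "wx": 0, "wy": 0, "wz": -0.02, "jaw": -1},
    {"x": -1.5, "y": -2.8, "z": 0, "wx": 0, "wy": 0, "wz": -0.05, "jaw": -1},
    {"x": -2.6, "y": -4.9, "z": 0, "wx": 0, "wy": 0, "wz": -0.085, "jaw": -1},
    {"x": -3.7, "y": -7, "z": 0, "wx": 0, "wy": 0, "wz": -0.12, "jaw": -1},
    {"x": -4.8, "y": -9.1, "z": 0, "wx": 0, "wy": 0, "wz": -0.155, "jaw": -1},
    {"x": -5.9, "y": -11.2, "z": 0, "wx": 0, "wy": 0, "wz": -0.19, "jaw": -1},
    {"x": -7.0, "y": -13.3, "z": 0, "wx": 0, "wy": 0, "wz": -0.23, "jaw": -1},
    {"x": -8.1, "y": -15.4, "z": 0, "wx": 0, "wy": 0, "wz": -0.265, "jaw": -1},
  ],
)

```text
time: 10.08
tcp_pos: [475.0, -93.7, 147.7]
eef_rot: [-3.141, 0.005, -0.214]
contact_force: [0.9, -0.9, -2.5]
gripper_width: 22.9
```

```bash
python3 -c "
from h import *
rel((478,49.3,150,0))"
```

```text
t 10.08 tcp [475.  -93.7 147.7] rot [-3.141  0.005 -0.214] F [ 0.9 -0.9 -2.5] w 22.9
[ -2.75 -14.04  -0.22] [-0.001  0.004 -0.214]
```

>>> jog_arm(
  targets=[
    {"x": -0.5, "y": -2.4, "z": 0, "wx": 0, "wy": 0, "wz": -0.035, "jaw": -1},
    {"x": -0.95, "y": -4.8, "z": 0, "wx": 0, "wy": 0, "wz": -0.07, "jaw": -1},
    {"x": -1.4, "y": -7.2, "z": 0, "wx": 0, "wy": 0, "wz": -0.11, "jaw": -1},
    {"x": -1.9, "y": -9.5, "z": 0, "wx": 0, "wy": 0, "wz": -0.145, "jaw": -1},
    {"x": -2.3, "y": -11.6, "z": 0, "wx": 0, "wy": 0, "wz": -0.18, "jaw": -1},
    {"x": -2.6, "y": -13.2, "z": 0, "wx": 0, "wy": 0, "wz": -0.2, "jaw": -1},
    {"x": -2.75, "y": -13.9, "z": 0, "wx": 0, "wy": 0, "wz": -0.21, "jaw": -1},
    {"x": -2.75, "y": -14.04, "z": -0.2, "wx": 0, "wy": 0, "wz": -0.214, "jaw": -1},
  ],
)

```text
time: 10.75
tcp_pos: [479.7, 47.9, 150.6]
eef_rot: [-3.141, 0.003, -0.002]
contact_force: [-0.1, -0.9, -2.9]
gripper_width: 23.7
```

>>> jog_arm(
  targets=[
    {"x": 0, "y": 0, "z": 0, "wx": 0, "wy": 0, "wz": 0, "jaw": -1},
    {"x": 0, "y": 0, "z": 0, "wx": 0, "wy": 0, "wz": 0, "jaw": -1},
    {"x": 0, "y": 0, "z": 0, "wx": 0, "wy": 0, "wz": 0, "jaw": -1},
    {"x": 0, "y": 0, "z": 0, "wx": 0, "wy": 0, "wz": 0, "jaw": -1},
  ],
)

```text
time: 11.08
tcp_pos: [481.2, 44.5, 151.7]
eef_rot: [3.141, 0.0, -0.008]
contact_force: [0.4, -0.6, -3.2]
gripper_width: 23.5
```

```bash
python3 -c "
from h import *
rel((478,49.3,150,0))
shot('side','side9',(270,140,430,260),5);shot('top','top9',(205,190,345,310),5)
print(proj('side',np.array([[477.7,139.3,168.7],[477.7,-60.7,168.7]])),proj('top',np.array([[477.7,139.3,180.7],[477.7,-60.7,178]])))"
```

```text
t 11.08 tcp [481.2  44.5 151.7] rot [ 3.141  0.    -0.008] F [ 0.4 -0.6 -3.2] w 23.5
[-0.32 -0.48  0.17] [ 0.     0.    -0.008]
[[335.38782705 231.47046861]
 [371.67686073 175.07964828]] [[237.5399653  273.52534931]
 [348.96029084 272.75571499]]
```

View pics/side9.png

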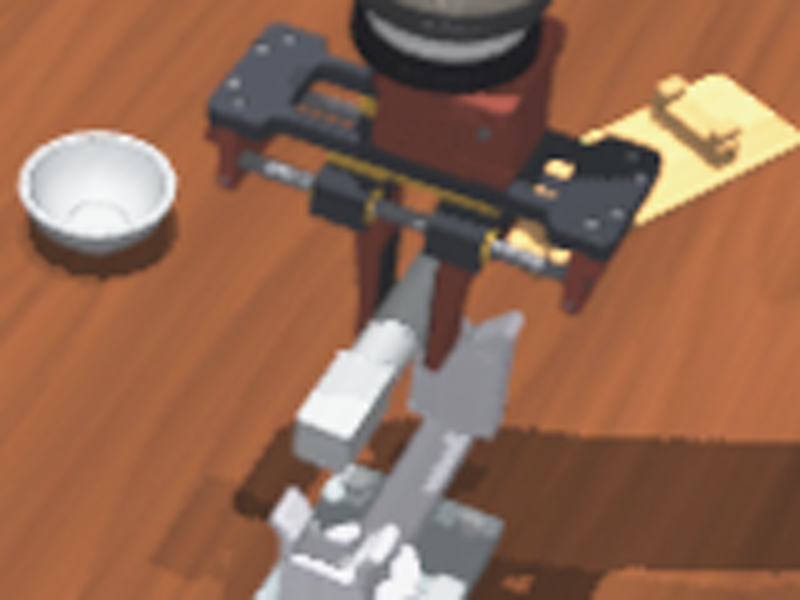

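View pics/top9.png

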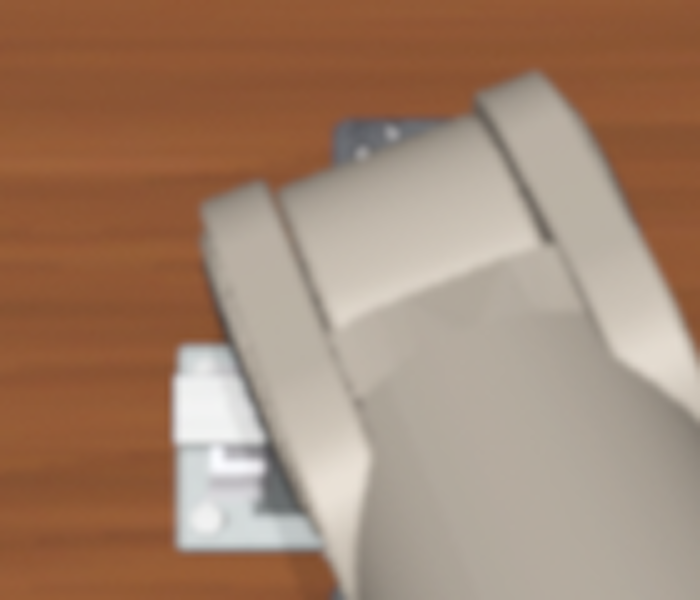

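Top view shows the tang end at crop x=173, y=375–443; side view shows it level above the saddle, still over the brace line. Computing its offset.

```bash
python3 -c "
from h import *
np.set_printoptions(precision=1,suppress=True)
f=lambda x,y,z: atz('top',(x+.5)/5+204.5,(y+.5)/5+189.5,z)
print(f(173,375,182.5),f(175,443,182.5),f(265,378,182.5),f(265,444,182.5))
P=cloud('top','top9');print(P[190+np.array([80,82,84]),205+40])
rel((477.7,49.3,150,0))
s=lambda x,y,z: atz('side',(x+.5)/5+269.5,(y+.5)/5+139.5,z)
print('tang end top corners',s(300,418,182.5),s(343,440,182.5))"
```

```text
[493.5 136.3 182.5] [469.2 135.4 182.5] [492.2 103.1 182.5] [468.6 103.1 182.5]
[[483.8 125.8 182. ]
 [480.2 125.8 182.4]
 [476.5 125.6 184.5]]
t 11.18 tcp [481.2  44.9 151.8] rot [ 3.1 -0.  -0. ] F [ 0.2  0.4 -2.3] w 23.0
[-0.4 -0.4  0.2] [ 0. -0. -0.]
tang end top corners [493.3 136.  182.5] [472.7 138.8 182.5]
```

>>> jog_arm(
  targets=[
    {"x": -0.15, "y": -0.2, "z": 0, "wx": 0, "wy": 0, "wz": 0, "jaw": -1},
    {"x": -0.37, "y": -0.42, "z": 0.5, "wx": 0, "wy": 0, "wz": 0, "jaw": -1},
    {"x": -0.37, "y": -0.42, "z": 1.5, "wx": 0, "wy": 0, "wz": 0, "jaw": -1},
    {"x": -0.37, "y": -0.42, "z": 2.8, "wx": 0, "wy": 0, "wz": 0, "jaw": -1},
    {"x": -0.37, "y": -0.42, "z": 3.8, "wx": 0, "wy": 0, "wz": 0, "jaw": -1},
    {"x": -0.37, "y": -0.42, "z": 4.4, "wx": 0, "wy": 0, "wz": 0, "jaw": -1},
    {"x": -0.37, "y": -0.42, "z": 4.4, "wx": 0, "wy": 0, "wz": 0, "jaw": -1},
    {"x": -0.37, "y": -0.42, "z": 4.4, "wx": 0, "wy": 0, "wz": 0, "jaw": -1},
  ],
)

```text
time: 11.85
tcp_pos: [477.3, 50.0, 107.3]
eef_rot: [-3.142, 0.001, -0.006]
contact_force: [0.6, 0.5, -2.5]
gripper_width: 23.2
```

>>> jog_arm(
  targets=[
    {"x": 0, "y": 0, "z": 0, "wx": 0, "wy": 0, "wz": 0, "jaw": -1},
    {"x": 0, "y": 0, "z": 0, "wx": 0, "wy": 0, "wz": 0, "jaw": -1},
    {"x": 0, "y": 0, "z": 0, "wx": 0, "wy": 0, "wz": 0, "jaw": -1},
    {"x": 0, "y": 0, "z": 0, "wx": 0, "wy": 0, "wz": 0, "jaw": -1},
  ],
)

```text
time: 12.18
tcp_pos: [477.8, 50.0, 108.2]
eef_rot: [-3.142, -0.001, -0.006]
contact_force: [-0.0, -0.0, -2.5]
gripper_width: 23.5
```

```bash
python3 -c "
from h import *
shot('side','side10',(290,170,410,290),5);shot('top','top10',(225,230,325,310),7)
rel((477.7,49.3,81.2,0))"
```

```text
t 12.28 tcp [477.7  50.  108. ] rot [ 3.142e+00 -1.000e-03 -6.000e-03] F [ 0.4  0.5 -2.9] w 23.0
[-0.    0.07  2.68] [ 0.    -0.001 -0.006]
```

View pics/side10.png

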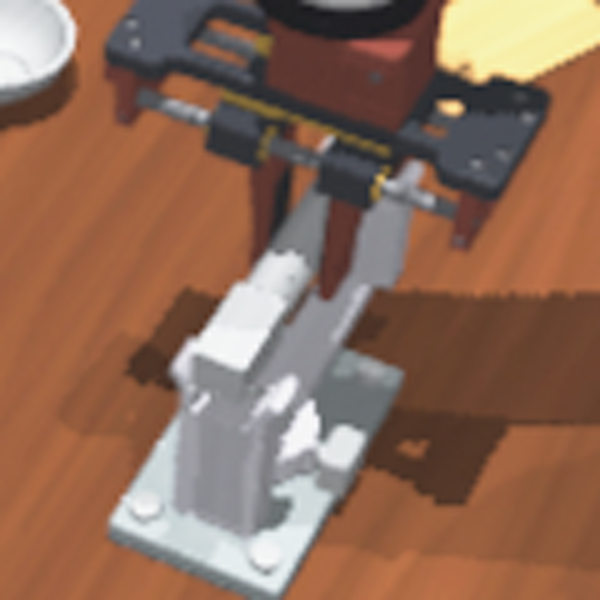

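View pics/top10.png

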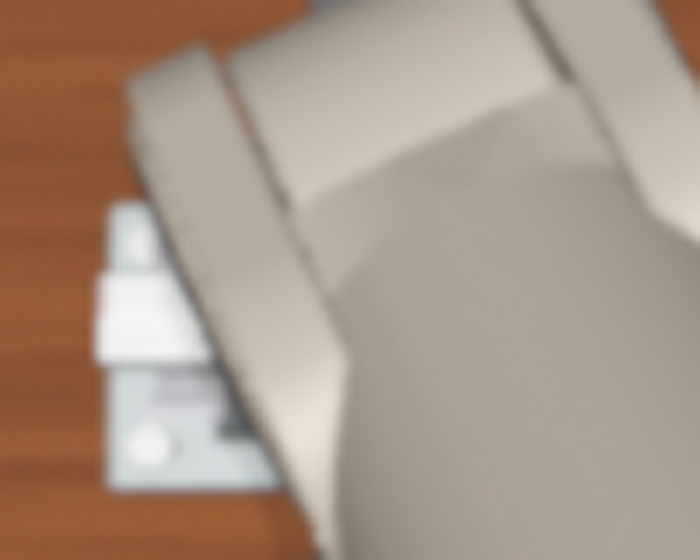

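```bash
python3 -c "
from h import *
np.set_printoptions(precision=1,suppress=True)
f=lambda x,y,z: atz('top',(x+.5)/7+224.5,(y+.5)/7+229.5,z)
print(f(98,272,138.8),f(96,361,138.8),f(180,274,138.8))
rel((477.7,49.3,81.2,0))"
```

```text
[490.2 141.4 138.8] [466.4 141.8 138.8] [489.4 119.3 138.8]
t 12.28 tcp [477.7  50.  108. ] rot [ 3.1 -0.  -0. ] F [ 0.4  0.5 -2.9] w 23.0
[-0.   0.1  2.7] [ 0. -0. -0.]
```

Tang centred at x≈478.3 (saddle 477.5), end y≈141.5 (want 139.3): shift slightly and lower gently.

>>> jog_arm(
  targets=[
    {"x": -0.05, "y": 0.15, "z": 0, "wx": 0, "wy": 0, "wz": 0, "jaw": -1},
    {"x": -0.05, "y": 0.15, "z": 0.4, "wx": 0, "wy": 0, "wz": 0, "jaw": -1},
    {"x": -0.05, "y": 0.15, "z": 0.8, "wx": 0, "wy": 0, "wz": 0, "jaw": -1},
    {"x": -0.05, "y": 0.15, "z": 1.2, "wx": 0, "wy": 0, "wz": 0, "jaw": -1},
    {"x": -0.05, "y": 0.15, "z": 1.5, "wx": 0, "wy": 0, "wz": 0, "jaw": -1},
    {"x": -0.05, "y": 0.15, "z": 1.8, "wx": 0, "wy": 0, "wz": 0, "jaw": -1},
    {"x": -0.05, "y": 0.15, "z": 1.8, "wx": 0, "wy": 0, "wz": 0, "jaw": -1},
  ],
)

```text
time: 12.87
tcp_pos: [476.6, 48.4, 89.0]
eef_rot: [3.141, 0.001, -0.006]
contact_force: [-0.8, -0.1, -3.1]
gripper_width: 23.6
```

>>> jog_arm(
  targets=[
    {"x": 0, "y": 0, "z": 0.2, "wx": 0, "wy": 0, "wz": 0, "jaw": -1},
    {"x": 0, "y": 0, "z": 0.35, "wx": 0, "wy": 0, "wz": 0, "jaw": -1},
    {"x": 0, "y": 0, "z": 0.5, "wx": 0, "wy": 0, "wz": 0, "jaw": -1},
    {"x": 0, "y": 0, "z": 0.5, "wx": 0, "wy": 0, "wz": 0, "jaw": -1},
    {"x": 0, "y": 0, "z": 0.5, "wx": 0, "wy": 0, "wz": 0, "jaw": -1},
  ],
)

```text
time: 13.28
tcp_pos: [477.0, 48.5, 84.7]
eef_rot: [3.142, 0.0, -0.006]
contact_force: [0.3, 1.5, -2.7]
gripper_width: 23.1
```

>>> jog_arm(
  targets=[
    {"x": 0, "y": 0, "z": 0.1, "wx": 0, "wy": 0, "wz": 0, "jaw": -1},
    {"x": 0, "y": 0, "z": 0.2, "wx": 0, "wy": 0, "wz": 0, "jaw": -1},
    {"x": 0, "y": 0, "z": 0.25, "wx": 0, "wy": 0, "wz": 0, "jaw": -1},
    {"x": 0, "y": 0, "z": 0.25, "wx": 0, "wy": 0, "wz": 0, "jaw": -1},
    {"x": 0, "y": 0, "z": 0.25, "wx": 0, "wy": 0, "wz": 0, "jaw": -1},
  ],
)

```text
time: 13.7
tcp_pos: [477.2, 48.5, 82.4]
eef_rot: [-3.142, -0.0, -0.006]
contact_force: [0.4, -0.5, -1.7]
gripper_width: 23.0
```

```bash
python3 -c "
from h import *
shot('side','side11',(290,170,410,290),5)
rel((477.7,49.3,81.2,0))
print(r.get_state()['torque'])"
```

```text
t 13.75 tcp [477.2  48.5  82.4] rot [-3.142 -0.    -0.006] F [ 1.  -0.1 -2.4] w 23.1
[ 0.05 -0.08  0.12] [-0.    -0.    -0.006]
[-0.09600991 -0.15412995  0.00241443]
```

View pics/side11.png

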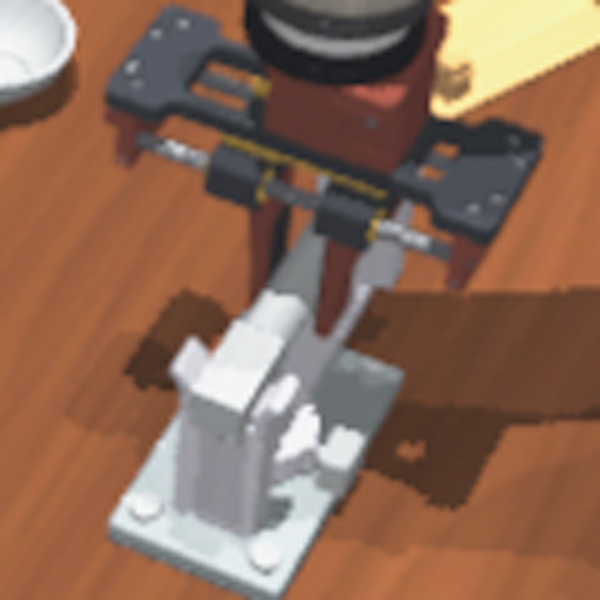

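The tang (crop 235,380) is down between the cheeks and nearly seated. Lowering the last millimetre or so until contact takes the weight.

>>> jog_arm(
  targets=[
    {"x": 0, "y": 0, "z": 0.05, "wx": 0, "wy": 0, "wz": 0, "jaw": -1},
    {"x": 0, "y": 0, "z": 0.1, "wx": 0, "wy": 0, "wz": 0, "jaw": -1},
    {"x": 0, "y": 0, "z": 0.15, "wx": 0, "wy": 0, "wz": 0, "jaw": -1},
    {"x": 0, "y": 0, "z": 0.15, "wx": 0, "wy": 0, "wz": 0, "jaw": -1},
    {"x": 0, "y": 0, "z": 0.15, "wx": 0, "wy": 0, "wz": 0, "jaw": -1},
  ],
)

```text
time: 14.17
tcp_pos: [477.9, 48.5, 81.5]
eef_rot: [3.141, -0.002, -0.006]
contact_force: [0.1, -1.3, 5.1]
gripper_width: 23.2
```

Contact: the vertical force has changed from -2.7 to +5 N at the expected height. Releasing.

>>> jog_arm(
  targets=[
    {"x": 0, "y": 0, "z": -0.05, "wx": 0, "wy": 0, "wz": 0, "jaw": -1},
    {"x": 0, "y": 0, "z": -0.05, "wx": 0, "wy": 0, "wz": 0, "jaw": -0.4},
    {"x": 0, "y": 0, "z": -0.05, "wx": 0, "wy": 0, "wz": 0, "jaw": -0.3},
    {"x": 0, "y": 0, "z": -0.05, "wx": 0, "wy": 0, "wz": 0, "jaw": -0.1},
    {"x": 0, "y": 0, "z": -0.05, "wx": 0, "wy": 0, "wz": 0, "jaw": 0.2},
    {"x": 0, "y": 0, "z": -0.05, "wx": 0, "wy": 0, "wz": 0, "jaw": 0.2},
    {"x": 0, "y": 0, "z": -0.05, "wx": 0, "wy": 0, "wz": 0, "jaw": 0.2},
  ],
  grip_force=10,
)

```text
time: 14.75
tcp_pos: [476.9, 48.4, 81.2]
eef_rot: [3.142, 0.0, -0.006]
contact_force: [0.4, 0.3, -0.8]
gripper_width: 51.9
```

```bash
python3 -c "
from h import *
shot('side','side12',(290,150,410,270),5)
rel((477.7,49.3,81.2,0))"
```

```text
t 14.8 tcp [477.   48.5  81.2] rot [ 3.142  0.    -0.006] F [ 0.   0.9 -0.1] w 52.5
[ 0.07 -0.08  0.  ] [ 0.     0.    -0.006]
```

View pics/side12.png

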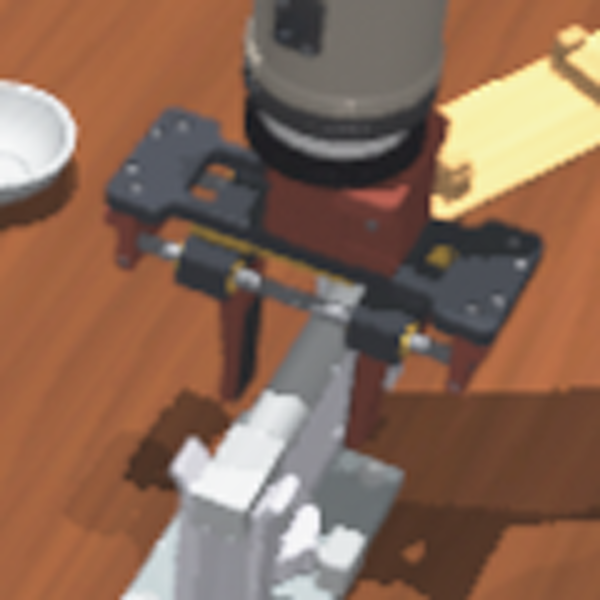

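The jaws are open either side of the bar, with the bar lying in the stand. Rising straight up and clear.

>>> jog_arm(
  targets=[
    {"x": 0, "y": 0, "z": -1, "wx": 0, "wy": 0, "wz": 0, "jaw": 0.2},
    {"x": 0, "y": 0, "z": -2.5, "wx": 0, "wy": 0, "wz": 0, "jaw": 0.2},
    {"x": 0, "y": 0, "z": -5, "wx": 0, "wy": 0, "wz": 0, "jaw": 0.2},
    {"x": 0, "y": 0, "z": -8, "wx": 0, "wy": 0, "wz": 0, "jaw": 0.2},
    {"x": 0, "y": 0, "z": -11, "wx": 0, "wy": 0, "wz": 0, "jaw": 0.2},
    {"x": 0, "y": 2, "z": -14, "wx": 0, "wy": 0, "wz": 0, "jaw": 0.2},
    {"x": 0, "y": 5.5, "z": -15, "wx": 0, "wy": 0, "wz": 0, "jaw": 0.2},
    {"x": 0, "y": 9.5, "z": -15, "wx": 0, "wy": 0, "wz": 0, "jaw": 0.2},
  ],
)

```text
time: 15.47
tcp_pos: [478.6, -45.5, 235.7]
eef_rot: [-3.141, -0.007, -0.001]
contact_force: [0.4, -1.0, -0.1]
gripper_width: 52.8
```

>>> jog_arm(
  targets=[
    {"x": 0, "y": 4, "z": 0, "wx": 0, "wy": 0, "wz": 0, "jaw": 0.2},
    {"x": 0, "y": 8, "z": 0, "wx": 0, "wy": 0, "wz": 0, "jaw": 0.2},
    {"x": 0, "y": 12, "z": 0, "wx": 0, "wy": 0, "wz": 0, "jaw": 0.2},
    {"x": 0, "y": 16, "z": 0, "wx": 0, "wy": 0, "wz": 0, "jaw": 0.2},
    {"x": 0, "y": 20, "z": 0, "wx": 0, "wy": 0, "wz": 0, "jaw": 0.2},
    {"x": 0, "y": 23, "z": 0, "wx": 0, "wy": 0, "wz": 0, "jaw": 0.2},
    {"x": 0, "y": 24, "z": 0, "wx": 0, "wy": 0, "wz": 0, "jaw": 0.2},
    {"x": 0, "y": 24, "z": 0, "wx": 0, "wy": 0, "wz": 0, "jaw": 0.2},
  ],
)

```text
time: 16.13
tcp_pos: [474.2, -289.5, 231.6]
eef_rot: [3.141, -0.0, -0.011]
contact_force: [-0.2, -0.3, -0.4]
gripper_width: 52.7
```

```bash
python3 -c "
from h import *
shot('side','side13',(290,170,410,290),5);shot('top','top13',(225,230,325,310),7)
crop('top','top13',out='top13f')
rel((477.7,49.3,81.2,0))"
```

```text
t 16.23 tcp [ 475.2 -285.2  231.5] rot [-3.141 -0.    -0.005] F [ 0.8  0.5 -1. ] w 52.6
[  0.07 -33.43  15.07] [-0.001 -0.    -0.005]
```

View pics/side13.png

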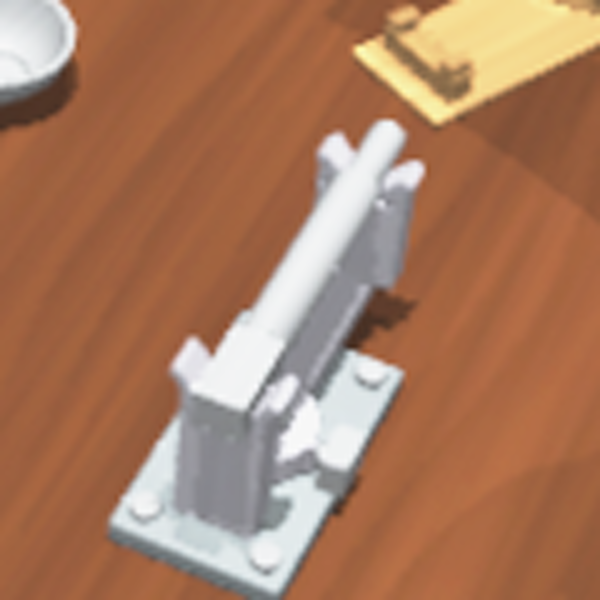

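View pics/top13.png

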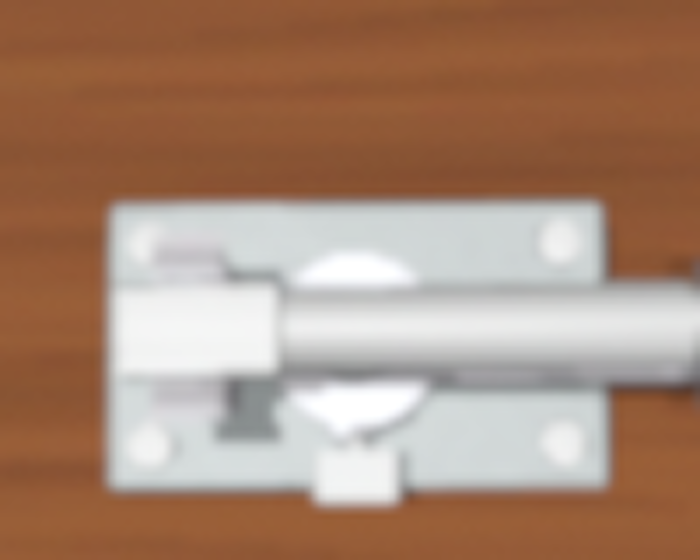

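View pics/top13f.png

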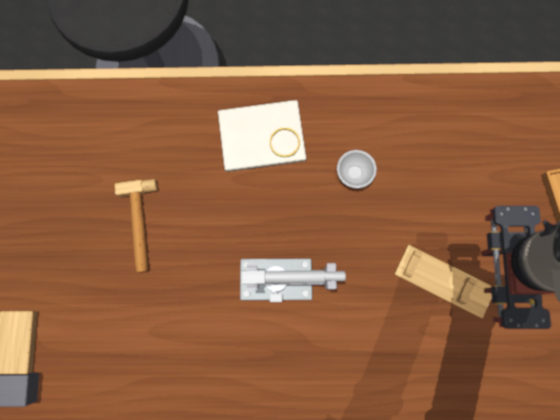

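The mandrel lies in the saddle (tang at crop (195,330)) and in the brace vee (full image (332,276)). Bowl (357,170), bangle (284,142) and mallet (138,225) look unmoved. One numeric check first.

```bash
python3 -c "
from h import *
np.set_printoptions(precision=1,suppress=True)
P=cloud('top','top13')
def z(u0,u1,v):return np.median(P[v-1:v+2,u0:u1].reshape(-1,3),0)
print('tang',z(244,262,276),'body',z(270,300,276),'thin',z(334,343,276))
f=lambda x,y,h: atz('top',(x+.5)/7+224.5,(y+.5)/7+229.5,h)
print(f(112,290,112),f(114,374,112),f(282,284,112),f(282,376,112))
a=np.load('top0.npz')['p'].astype(int);b=np.load('top13.npz')['p'].astype(int)
for n,(x0,y0,x1,y1) in dict(board=(215,95,310,175),bowl=(335,148,380,192),mallet=(110,175,160,275)).items(): print(n,abs(a-b)[y0:y1,x0:x1].max())
"
```

```text
tang [477.5 116.9 112.4] body [477.   54.2 111.9] thin [476.4 -47.8 109.5]
[487.3 140.  112. ] [464.3 139.3 112. ] [488.6  93.  112. ] [463.4  93.1 112. ]
board 4
bowl 4
mallet 4
```

Heights are 112.4, 111.9 and 109.5 mm, where 112, 112 and 109 are ideal. The tang end is at y≈139.6 (ideal 139.3), and the bystanders' pixels are unchanged. Handing in.

```bash
python3 -c "
from workcell import r
print(r.hand_in())"
```

```text
the job is handed in; nothing more can be done
None
```

The mandrel is laid in the stand with the brace home, and the job is handed in; about 16 of the 64 s were used.

- **Brace:** I swung it out with the closed fingers, past the detent. At the stop, pushing further raised the force from 6 to 11 N with no movement. It stayed home in pictures taken after I let go, and its post still lined up with the laid mandrel in the last ones.
- **Mandrel:** I gripped it at its balance point and lifted it level. I lowered it until the stand took the weight (vertical force went from about -2.5 to +5 N), then released it and moved clear.
- **Seating:** The top surfaces measured 112.4 mm at the tang, 111.9 mm on the body and 109.5 mm at the thin end, against 112, 112 and 109 when laid well. The tang end is within about 0.5 mm of its ideal place along the stand.
- **Bystanders:** The bowl, mallet and bangle areas are pixel-identical to the first picture, within noise.

No check failed. The measured arm position wandered by a few mm after some fast moves, so I let it settle and rechecked before the fine steps.

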